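# Set up the Gram-stain rack

## Robot

A 7-joint arm with a two-finger parallel gripper is mounted at the origin on the work surface. World frame = base frame: x ahead of the robot, y to its left, z up, the work surface at z = 0. Lengths are in m, angles in rad, forces in N, time in s.
With the tool pointing down it reaches from about 0.425 to 0.825 m from the base axis. Payload 3.6 kg.
Tool frame: the origin (TCP) lies on the centre line of the jaws, within the pads' length; the fingertips stand 11 mm ahead of it and the grasp point (between the pads) lies 8 mm behind it (manip.tip_extent is the distance from the TCP to the fingertips, in m); x points along the fingers, y is the direction in which the jaws open and shut, and the axes are right-handed (so a half turn about x gives the same grasp; the last joint's range is limited). The gripper opens to 85 mm and grips with 20 to 120 N. Pads are 22 mm wide; open, the fingers measure 114 mm over their backs; the gripper's body (76 mm by 85 mm) begins 54 mm behind the grasp point. The pads swing forward as they close: fully open they stand 13 mm farther back than shut.
Start: joints at [-1.268, 0.615, -0.013, 1.423, 0.008, 1.103, -0.04], TCP at [0.21, 0.615, 0.242] pointing down, gripper open.
Joint ranges: [-3.12, 3.12], [-0.3, 2.06], [-1.34, 1.32], [0.26, 2.42], [-1.36, 4.5], [0.01, 1.98], [-2.84, 2.84]. Speed limits (rad/s): [2.79, 2.79, 3.14, 3.14, 3.14, 3.14, 3.14].

## Interface

Orientations are given as a rotation vector (axis times angle).
In Python, from station import manip gives the robot as it stands.
- The arm moves only by the shell command python3 -m handwheel 'ROWS' [OPENING] [FORCE]. ROWS is JSON, a list that holds one entry, the list of rows, each a list of 6 numbers: the shift along the tool's x, y, z in cm, then the turn, a rotation vector about the tool's x, y, z in degrees. A call has 1 to 12 rows; each row is the pose to reach, as a shift and turn from the pose commanded when the call began, along the tool's axes at that moment; what a row does not reach only later rows make up. A row lasts 1/10 s, in which the tool goes at most 50 mm and 8.59 degrees, less where a joint would pass 70% of its speed; a pose out of reach is approached as far as the arm can. A call with a gripper value outside its range is refused whole. OPENING is the closure in counts, from 0 (fully open) to 255 (shut), set as the call begins (- or left out, the last holds). The fingers move at their own pace and stop on an object; FORCE is the grip in N (left out, the last holds). Time passes only in rows, so rows that repeat a pose let the fingers close. It gives the time, the measured TCP pose, the force and the opening at its end, in the units of the state.
- manip.observe(): the state, without advancing time (a new reading comes with each control period).
- manip.grab_frame(name): name is "side" or "top" or "wrist"; returns a dict with "frame" (400x640x3 uint8, red, green, blue), "z_map" (400x640 float32, m along the optical axis (not along the pixel's ray), 0 where there is no reading), "K" (3x3 intrinsics, pixels), "extrinsics" (4x4, takes a point from world to camera coordinates); the wrist camera has in their place "hand_eye" (4x4, takes a point from camera to tool coordinates, whose origin is the TCP and whose axes are the tool frame's). Camera axes: x right, y down, z forward; pixel columns grow to the right and rows downward; lengths in m; the calibration is good to about 2 mm. A picture is of the moment at which its call begins: read the wrist's pose just before it.
- manip.close_job(): hands the job in, once; it reports no verdict.
The state is a dict: "clock": time; "qpos": joint angles; "qd": joint speeds; "effort": joint torques, N m; "eef_pos": TCP position; "orientation": TCP orientation; "wrist_force": force on the tool from outside, world axes, zero at the start; "wrist_torque": the same for the moment, N m; "finger_gap": opening from 0.0 (shut) to 1.0 (fully open).
Only numpy, scipy, OpenCV 4.12 (cv2) and the standard library are available. Lean on these libraries where they do the work, as an engineer would, in place of code of your own. Each camera call takes 0.05 s, during which the arm holds its last target.

## Task

Set up the staining rack for a Gram stain: stand the four Gram bottles in its four bays in their order of use - violet, then brown iodine, then the white decolouriser, then pink safranin - starting with violet in the bay next to the yellow slide mailer. Set each bottle down upright on the floor of its bay without dropping it or knocking any bottle over, and leave the blue and green bottles and everything else on the bench where they are.

Things in the scene. Friction and masses are not known exactly. Their poses are not given: they have to be found in the camera images.
- bottle_violet_mid (a point): dark violet (crystal violet) dropper bottle, upright, all of this colour but for a white paper band. The six are alike but for colour: 92 mm tall, 70 g, round body 40 mm in diameter up to 56 mm from its foot, shoulder to 65, cap 27 mm in diameter to 82, then a thin tip. The point is on its axis half-way up, 46 mm above its foot; z up.
- bottle_brown_mid (a point): dark amber-brown (iodine) dropper bottle, upright, all of this colour but for a white paper band. The six are alike but for colour: 92 mm tall, 70 g, round body 40 mm in diameter up to 56 mm from its foot, shoulder to 65, cap 27 mm in diameter to 82, then a thin tip. The point is on its axis half-way up, 46 mm above its foot; z up.
- bottle_white_mid (a point): white / colourless (decolouriser) dropper bottle, upright, all of this colour but for a white paper band. The six are alike but for colour: 92 mm tall, 70 g, round body 40 mm in diameter up to 56 mm from its foot, shoulder to 65, cap 27 mm in diameter to 82, then a thin tip. The point is on its axis half-way up, 46 mm above its foot; z up.
- bottle_pink_mid (a point): bright pink-red (safranin) dropper bottle, upright, all of this colour but for a white paper band. The six are alike but for colour: 92 mm tall, 70 g, round body 40 mm in diameter up to 56 mm from its foot, shoulder to 65, cap 27 mm in diameter to 82, then a thin tip. The point is on its axis half-way up, 46 mm above its foot; z up.
- bottle_blue_mid (a point): blue (methylene blue, not a Gram reagent) dropper bottle, upright, all of this colour but for a white paper band. The six are alike but for colour: 92 mm tall, 70 g, round body 40 mm in diameter up to 56 mm from its foot, shoulder to 65, cap 27 mm in diameter to 82, then a thin tip. The point is on its axis half-way up, 46 mm above its foot; z up.
- bottle_green_mid (a point): dark green (malachite green, not a Gram reagent) dropper bottle, upright, all of this colour but for a white paper band. The six are alike but for colour: 92 mm tall, 70 g, round body 40 mm in diameter up to 56 mm from its foot, shoulder to 65, cap 27 mm in diameter to 82, then a thin tip. The point is on its axis half-way up, 46 mm above its foot; z up.
- rack: low aluminium rack fixed to the bench at any angle, 280 x 64 mm: a row of four bays 58 mm square inside (floor 4 mm, tops of the 3 mm walls 26 mm above bench), then a pocket with a yellow slide mailer, top at 80 mm. Origin: on the bench under the row's centre; x along the row away from the mailer, z up. Bay centres at x = -91.5 (first), -30.5, 30.5, 91.5 mm, y = 0; mailer at x = -138.5.
- pen_cup: white plastic cup with three pens, 68 mm across at the rim and 95 mm tall, pens to 140 mm; only to be left alone. Origin: centre of its underside.
- wash_bottle: white wash bottle with a blue bent spout, 74 mm in diameter, 190 mm tall, the spout reaching 63 mm out along its own x; only to be left alone. Origin: centre of its underside.
- tape_roll: orange roll of tape lying flat, 96 mm outside diameter, 24 mm tall; only to be left alone. Origin: centre of its underside.
Things that resemble listed ones, but are neither listed nor needed, are in the scene too. Several things look just like the part that bears bottle_pink_mid: the one meant starts farthest from the robot's base.

How it is judged:
By the outcome, as a careful person would: the job done as asked, in the order asked, and still so for the second after the job is handed in, with the robot touching nothing.
It also fails if it takes over 104 s, if anything falls off the work surface, if the arm or the gripper's body presses on something with over 40 N, if the wrist force passes 120 N, or if a joint passes its speed limit or range.

## Working session

There is one attempt and no reset: what is moved stays moved. The work goes in short steps, Python scripts to look and compute and a shell command to move; the robot and the scene stay as the last step left them, time stands still between calls to the robot, and variables do not carry over. Pictures are saved under pics/ and viewed, and the job is handed in when it is done.

```bash
mkdir -p pics; cat > h.py <<'E'
import numpy as np, cv2
from station import manip
from scipy.spatial.transform import Rotation as R
def grab(n,save=None):
    s=manip.observe(); f=manip.grab_frame(n)
    if save: cv2.imwrite('pics/'+save+'.png',f['frame'][:,:,::-1])
    if n=='wrist':
        T=np.eye(4);T[:3,:3]=R.from_rotvec(s['orientation']).as_matrix();T[:3,3]=s['eef_pos']
        c2w=T@f['hand_eye']
    else: c2w=np.linalg.inv(f['extrinsics'])
    z=f['z_map'];K=f['K'];v,u=np.mgrid[:z.shape[0],:z.shape[1]]
    P=np.stack([(u-K[0,2])/K[0,0]*z,(v-K[1,2])/K[1,1]*z,z],-1)@c2w[:3,:3].T+c2w[:3,3]
    P[z==0]=np.nan
    return f['frame'],P,c2w,K
E
python3 - <<'E'
from h import *
print(manip.observe())
for n in('top','side','wrist'):
    f,P,c,K=grab(n,n+'0'); print(n,c.round(3).tolist(),K.tolist())
    np.savez('/tmp/'+n,f=f,P=P)
E
```

```text
{'clock': 0.0, 'qpos': array([-1.2684979 ,  0.61586671, -0.01262339,  1.42489774,  0.00812051,
        1.10340183, -0.04037303]), 'qd': array([-1.50284321e-03,  6.78364618e-05,  2.62631782e-04,  9.88425309e-05,
       -4.06234536e-04,  4.78136107e-04, -1.07598386e-03]), 'effort': array([-2.46171902e-05, -4.69211626e+01,  2.59221643e-01, -1.71028590e+01,
        9.97597701e-03,  9.67610045e-03, -1.40919920e-05]), 'eef_pos': array([0.20964397, 0.61448698, 0.24117256]), 'orientation': array([ 0.25598674,  1.5557248 , -0.25992341]), 'wrist_force': array([-0.16357481, -0.09941496,  0.86012438]), 'wrist_torque': array([-0.01772871,  0.04672925, -0.01776234]), 'finger_gap': 1.0035436953815424}
top [[0.026, -0.978, 0.206, 0.298], [-1.0, -0.025, 0.005, 0.019], [0.0, -0.206, -0.978, 1.226], [0.0, 0.0, 0.0, 1.0]] [[393.6233040484575, 0.0, 317.7970422792133], [0.0, 393.6233040484575, 191.76427973288378], [0.0, 0.0, 1.0]]
side [[-0.976, -0.17, 0.139, 0.406], [-0.219, 0.734, -0.643, 0.745], [0.007, -0.658, -0.753, 0.893], [0.0, 0.0, 0.0, 1.0]] [[448.4816053591937, 0.0, 313.39691913173846], [0.0, 448.4816053591937, 205.81162780508197], [0.0, 0.0, 1.0]]
wrist [[0.323, 0.896, 0.305, 0.131], [0.946, -0.305, -0.107, 0.64], [-0.003, 0.324, -0.946, 0.373], [0.0, 0.0, 0.0, 1.0]] [[337.9611859237802, 0.0, 320.1137455814468], [0.0, 337.9611859237802, 200.6982443465688], [0.0, 0.0, 1.0]]
```

View pics/top0.png

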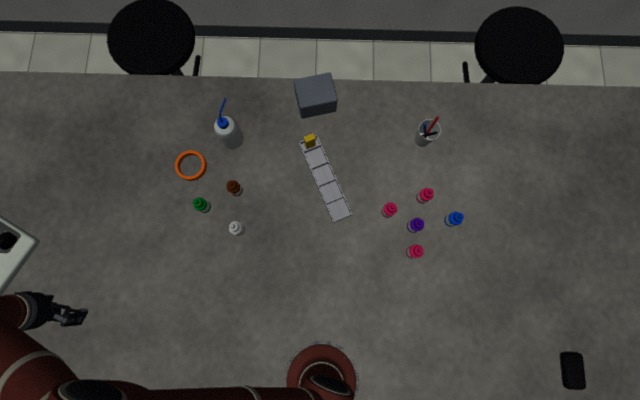

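View pics/side0.png

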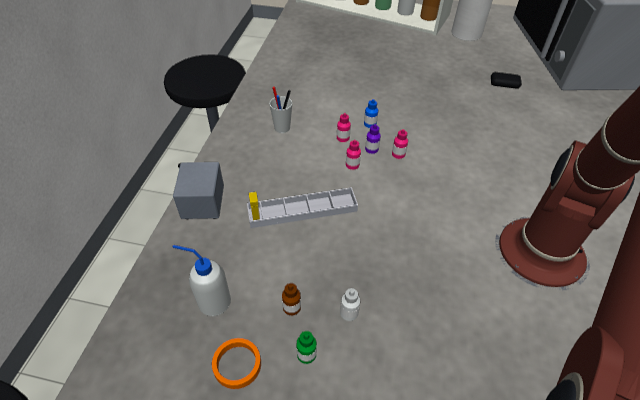

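```bash
cat > loc.py <<'E'
from h import *
from scipy.optimize import least_squares
def fit(P,c0,rad=0.035):
    Q=P.reshape(-1,3);Q=Q[np.isfinite(Q[:,0])]
    Q=Q[(np.hypot(Q[:,0]-c0[0],Q[:,1]-c0[1])<rad)&(Q[:,2]>0.008)&(Q[:,2]<.1)]
    b=Q[Q[:,2]<.053]; k=Q[(Q[:,2]>.067)&(Q[:,2]<.079)]
    def r(p):
        return np.r_[np.hypot(b[:,0]-p[0],b[:,1]-p[1])-.02]
    s=least_squares(r,c0,loss='soft_l1',f_scale=.002)
    return s.x,len(b),np.sqrt(np.mean(s.fun**2)),k.mean(0) if len(k) else None,len(k)
E
python3 - <<'E'
from loc import *
t=np.load('/tmp/top.npz');s=np.load('/tmp/side.npz')
px=dict(violet=(416,225),brown=(233,187),white=(236,228),pinkA=(389,209),pinkB=(426,194),pinkC=(416,251),blue=(456,218),green=(200,204))
for n,(u,v) in px.items():
    p=t['P'][v,u]
    # seed
    c=p[:2]
    for i in range(3):
        a=fit(s['P'],c); b=fit(t['P'],c)
        c=fit(np.r_[s['P'].reshape(-1,3),t['P'].reshape(-1,3)],c)[0]
    print(n,'side',a[0].round(4),a[1],round(a[2],4),'top',b[0].round(4),b[1],'both',c.round(4),'r',np.hypot(*c).round(3), 'z',p[2].round(3))
# rack
for n,d in(('top',t),('side',s)):
    P=d['P'].reshape(-1,3);f=d['f'].reshape(-1,3).astype(int)
    m=np.isfinite(P[:,0])
    for nm,(u,v) in dict(mailer=(310,139),far=(342,212)).items():
        if n=='top':print(nm,d['P'][v,u].round(4))
E
```

```text
violet side [ 0.452  -0.2745] 162 0.0016 top [ 0.4549 -0.2731] 49 both [ 0.4526 -0.2743] r 0.529 z 0.082
brown side [0.5528 0.2837] 190 0.0006 top [0.5556 0.2856] 52 both [0.5536 0.2842] r 0.622 z 0.083
white side [0.4276 0.2681] 194 0.0007 top [0.4305 0.2699] 47 both [0.4281 0.2684] r 0.505 z 0.086
pinkA side [ 0.497  -0.1952] 168 0.0015 top [ 0.4999 -0.1936] 43 both [ 0.4976 -0.195 ] r 0.534 z 0.085
pinkB side [ 0.5443 -0.3065] 155 0.002 top [ 0.5476 -0.3047] 61 both [ 0.5453 -0.3062] r 0.625 z 0.08
pinkC side [ 0.372  -0.2706] 170 0.0015 top [ 0.3753 -0.2692] 46 both [ 0.3725 -0.2703] r 0.46 z 0.082
blue side [ 0.4728 -0.3922] 146 0.0019 top [ 0.4763 -0.3901] 66 both [ 0.4737 -0.3916] r 0.615 z 0.085
green side [0.4966 0.3805] 187 0.0005 top [0.4997 0.3822] 59 both [0.4974 0.381 ] r 0.627 z 0.082
mailer [0.7026 0.0527 0.0832]
far [ 0.4921 -0.0525  0.0058]
```

```bash
python3 - <<'E'
import cv2
a=cv2.imread('pics/top0.png')[110:270,160:480];b=cv2.imread('pics/side0.png')[80:240,230:430]
cv2.imwrite('pics/c_top.png',cv2.resize(a,(800,400),interpolation=2))
cv2.imwrite('pics/c_side.png',cv2.resize(b,(750,600),interpolation=2))
E
```

```text
(no output)
```

View pics/c_top.png

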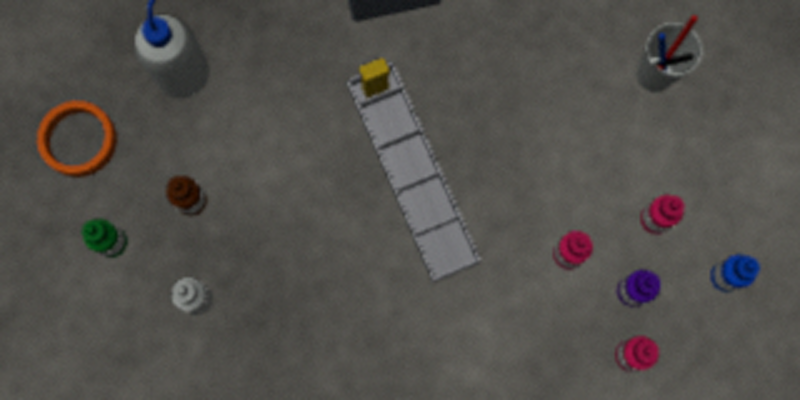

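View pics/c_side.png

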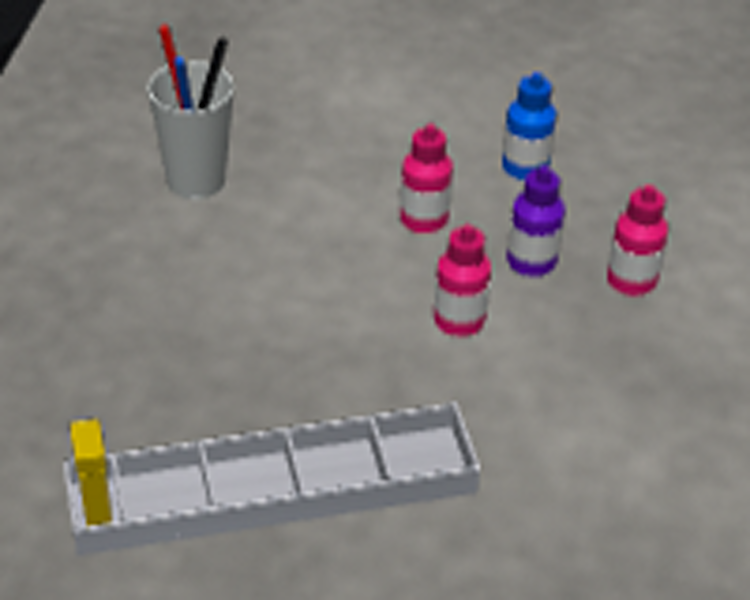

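```bash
cat >> loc.py <<'E'
def rack(P,show=0):
    # fit points: wall tops, floor edges. optimise pose by wall-top points (z 20..30mm) near wall lines
    Q=P.reshape(-1,3);Q=Q[np.isfinite(Q[:,0])]
    a=np.array([.7026,.0527]);b=np.array([.48,-.06]);d=(b-a)/np.linalg.norm(b-a);n=np.array([-d[1],d[0]])
    w=Q[:,:2]-a; m=(abs(w@n)<.06)&(w@d>-.03)&(w@d<.29)&(Q[:,2]>.012)&(Q[:,2]<.032)
    W=Q[m]
    (c,sz,ang)=cv2.minAreaRect((W[:,:2]*1000).astype(np.float32))
    return W,c,sz,ang
E
python3 - <<'E'
from loc import *
for n in('top','side'):
    d=np.load('/tmp/%s.npz'%n)
    W,c,sz,ang=rack(d['P']);print(n,len(W),c,sz,ang)
    Y=d['P'].reshape(-1,3);f=d['f'].reshape(-1,3).astype(int)
    m=(f[:,0]>120)&(f[:,2]<60)&(Y[:,2]>.077)&(np.hypot(Y[:,0]-.7,Y[:,1]-.05)<.04)
    print('mailer top',Y[m].mean(0).round(4),m.sum())
E
```

```text
top 450 (599.1603393554688, 5.304420471191406) (280.1419372558594, 64.89617156982422) 24.400522232055664
mailer top [0.7096 0.0554 0.0813] 52
side 1077 (595.8262939453125, 4.311149597167969) (280.3318176269531, 69.4727554321289) 24.30048179626465
mailer top [0.7064 0.0575 0.08  ] 78
```

```bash
cat >> h.py <<'E'
def rel(x,y,z,jaw):
    s=manip.observe();Rm=R.from_rotvec(s['orientation']).as_matrix();p=s['eef_pos']
    best=None
    for a in(jaw,jaw+180):
        j=np.array([np.cos(np.radians(a)),np.sin(np.radians(a)),0]);X=np.array([0,0,-1.]);G=np.c_[X,j,np.cross(X,j)]
        t=R.from_matrix(Rm.T@G).as_rotvec(degrees=True)
        print('  alt' ,a,'shift cm',(Rm.T@(np.array([x,y,z])-p)*100).round(2),'turn',t.round(1), 'n',np.linalg.norm(t).round(0))
    j=Rm[:,1];print(' now',p.round(4),'jaw',np.degrees(np.arctan2(j[1],j[0])).round(1),'down',Rm[:,0].round(3),'t',round(s['clock'],2),'q',s['qpos'].round(2),'F',s['wrist_force'].round(1),'gap',round(s['finger_gap'],3))
E
python3 - <<'E'
from h import *
rel(.4536,-.274,.22,114.35)
E
```

```text
alt 114.35 shift cm [  2.29 -76.23  51.77] turn [-43.2  -0.    0.1] n 43.0
  alt 294.35 shift cm [  2.29 -76.23  51.77] turn [1.368e+02 1.000e-01 1.000e-01] n 137.0
 now [0.2097 0.6147 0.2414] jaw 71.2 down [-0.001 -0.002 -1.   ] t 0.15 q [-1.27  0.62 -0.01  1.42  0.01  1.1  -0.04] F [ 0.5 -0.4 -0.4] gap 0.999
```

```bash
python3 - <<'E'
from h import *
rel(.55,.12,.24,0)
E
```

```text
alt 0 shift cm [  0.21 -35.83  48.18] turn [71.2  0.1  0.1] n 71.0
  alt 180 shift cm [  0.21 -35.83  48.18] turn [-1.088e+02 -1.000e-01  1.000e-01] n 109.0
 now [0.2097 0.6147 0.2414] jaw 71.2 down [-0.001 -0.002 -1.   ] t 0.15 q [-1.27  0.62 -0.01  1.42  0.01  1.1  -0.04] F [ 0.5 -0.4 -0.4] gap 0.999
```

```bash
python3 -m handwheel '[[[0,-1,1.5,2,0,0],[0,-3,4,6,0,0],[0,-6,8,12,0,0],[0,-9,12,18,0,0],[0,-12,16,25,0,0],[0,-15.5,21,32,0,0],[0,-19,26,39,0,0],[0,-23,31,46,0,0],[0,-26,35,53,0,0],[0,-29.5,40,60,0,0],[0,-33,44,66,0,0],[0,-35.8,48,71,0,0]]]' 0 30; python3 - <<'E'
from h import *
rel(.4536,-.274,.24,114.35)
E
```

```text
clock: 1.35
eef_pos: [0.5215, 0.1601, 0.2422]
orientation: [1.21, 1.209, -1.21]
wrist_force: [0.1, -1.0, -0.4]
finger_gap: 0.996
  alt 114.35 shift cm [ 0.22 -6.76 43.41] turn [-114.4   -0.     0. ] n 114.0
  alt 294.35 shift cm [ 0.22 -6.76 43.41] turn [65.6  0.   0. ] n 66.0
 now [0.5215 0.1601 0.2422] jaw -0.0 down [-0.  0. -1.] t 1.35 q [-0.58  0.47  0.37  1.74 -0.2   0.97 -0.14] F [ 0.1 -1.  -0.4] gap 0.996
```

```bash
python3 -m handwheel '[[[0,0,0,0,0,0],[0,0,0,0,0,0]]]'; python3 - <<'E'
from h import *
rel(.4536,-.274,.24,114.35)
E
```

```text
clock: 1.55
eef_pos: [0.5214, 0.1602, 0.242]
orientation: [1.209, 1.209, -1.21]
wrist_force: [-0.2, 0.2, 0.4]
finger_gap: 0.999
  alt 114.35 shift cm [ 0.23 -6.75 43.42] turn [-1.144e+02 -0.000e+00  1.000e-01] n 114.0
  alt 294.35 shift cm [ 0.23 -6.75 43.42] turn [65.6  0.   0. ] n 66.0
 now [0.5214 0.1602 0.242 ] jaw -0.0 down [-0.001 -0.    -1.   ] t 1.55 q [-0.58  0.47  0.37  1.74 -0.2   0.97 -0.14] F [-0.2  0.2  0.4] gap 0.999
```

```bash
python3 -m handwheel '[[[0,-0.6,4,6,0,0],[0,-1.2,8,12,0,0],[0,-1.8,12,18,0,0],[0,-2.5,16,25,0,0],[0,-3.2,20.5,32,0,0],[0,-3.9,25,39,0,0],[0,-4.5,29,45,0,0],[0,-5.1,33,51,0,0],[0,-5.7,37,57,0,0],[0,-6.2,40.5,62,0,0],[0,-6.75,43.4,65.6,0,0],[0,-6.75,43.4,65.6,0,0]]]'; python3 - <<'E'
from loc import *
rel(.4536,-.274,.24,114.35)
f,P,c,K=grab('wrist','w1')
np.savez('/tmp/w1',f=f,P=P)
for n,c0 in dict(violet=(.4536,-.274),pinkB=(.546,-.306),pinkA=(.498,-.195),pinkC=(.373,-.270),blue=(.4745,-.391)).items():
    try:
        a=fit(P,np.array(c0));print(n,a[0].round(4),a[1],a[2].round(4),a[3],a[4])
    except Exception as e:print(n,e)
E
```

```text
clock: 2.75
eef_pos: [0.4536, -0.2754, 0.2425]
orientation: [1.985, 0.425, -1.987]
wrist_force: [-0.3, -0.4, 0.5]
finger_gap: 0.997
  alt 114.35 shift cm [ 0.25 -0.13 -0.06] turn [ 1.799e+02 -2.000e-01 -1.000e-01] n 180.0
  alt 294.35 shift cm [ 0.25 -0.13 -0.06] turn [-0.1  0.1 -0.1] n 0.0
 now [ 0.4536 -0.2754  0.2425] jaw -65.7 down [-0.    -0.003 -1.   ] t 2.75 q [ 0.04  0.51  0.71  1.78 -0.38  0.99 -0.25] F [-0.3 -0.4  0.5] gap 0.997
violet [ 0.4548 -0.2779] 274 0.0002 [ 0.46422906 -0.27287618  0.07328324] 80
pinkB [ 0.5475 -0.3092] 250 0.0002 [ 0.54456059 -0.29868883  0.07296138] 76
pinkA [ 0.4999 -0.1984] 163 0.0002 [ 0.50618673 -0.2075459   0.07318097] 53
pinkC [ 0.3753 -0.2739] 525 0.0003 [ 0.38569401 -0.27163126  0.07299612] 140
blue [ 0.4764 -0.3949] 599 0.0003 [ 0.47977603 -0.38497402  0.07327104] 161
```

View pics/w1.png

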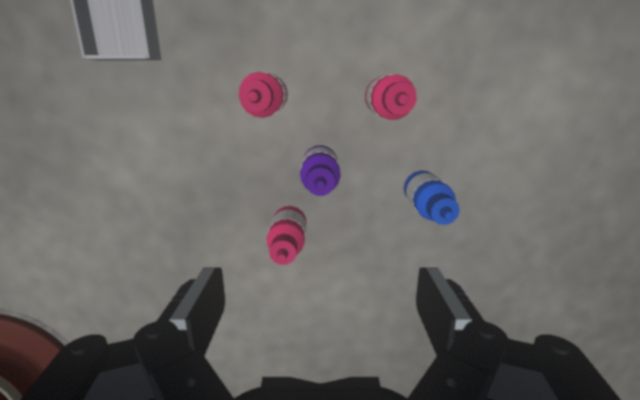

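Wrist picture: violet at (320,170), pinks at (262,95), (392,97), (286,240), blue at (432,198). The pink farthest from the base is (392,97) (r 0.625 m against 0.534 and 0.460). I'm descending on violet.

```bash
python3 -m handwheel '[[[3,0,0,0,0,0],[6,0,0,0,0,0],[9,0,0,0,0,0],[12,0,0,0,0,0],[14,0,0,0,0,0],[16,0,0,0,0,0],[17.5,0,0,0,0,0],[18.5,0,0,0,0,0],[19.3,0,0,0,0,0],[19.8,0,0,0,0,0],[20.2,0,0,0,0,0],[20.2,0,0,0,0,0]]]'; python3 - <<'E'
from h import *
rel(.454,-.2755,.04,114.35)
f,P,c,K=grab('wrist','w2')
E
```

```text
clock: 4.0
eef_pos: [0.4548, -0.2723, 0.0402]
orientation: [1.985, 0.432, -1.984]
wrist_force: [0.6, -0.1, -0.1]
finger_gap: 1.001
  alt 114.35 shift cm [0.02 0.26 0.21] turn [-179.8   -0.    -0. ] n 180.0
  alt 294.35 shift cm [0.02 0.26 0.21] turn [ 0.2 -0.   0. ] n 0.0
 now [ 0.4548 -0.2723  0.0402] jaw -65.4 down [ 0.  0. -1.] t 4.0 q [ 0.2   0.77  0.47  1.97 -0.64  0.55 -0.03] F [ 0.6 -0.1 -0.1] gap 1.001
```

View pics/w2.png

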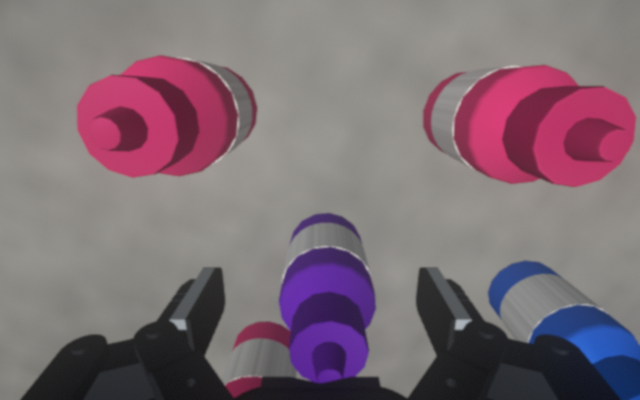

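```bash
python3 -m handwheel '[[[0,0.25,0.2,0,0,0],[0,0.25,0.2,0,0,0]]]'; python3 -m handwheel '[[[0,0,0,0,0,0],[0,0,0,0,0,0],[0,0,0,0,0,0],[0,0,0,0,0,0],[0,0,0,0,0,0],[0,0,0,0,0,0],[0,0,0,0,0,0],[0,0,0,0,0,0]]]' 255 30;python3 - <<'E'
from h import *
f,P,c,K=grab('wrist','w3')
rel(.454,-.2755,.04,114.35)
E
```

```text
clock: 4.25
eef_pos: [0.454, -0.2765, 0.0408]
orientation: [1.985, 0.43, -1.984]
wrist_force: [0.3, -0.5, 0.7]
finger_gap: 0.997
clock: 5.05
eef_pos: [0.454, -0.2756, 0.0405]
orientation: [1.985, 0.432, -1.984]
wrist_force: [0.1, -0.1, 4.8]
finger_gap: 0.451
  alt 114.35 shift cm [ 0.05 -0.01  0.  ] turn [-179.8    0.    -0. ] n 180.0
  alt 294.35 shift cm [ 0.05 -0.01  0.  ] turn [ 0.2 -0.  -0. ] n 0.0
 now [ 0.4541 -0.2756  0.0405] jaw -65.4 down [ 0. -0. -1.] t 5.1 q [ 0.21  0.77  0.47  1.96 -0.64  0.55 -0.02] F [-0.7  0.7  3.9] gap 0.459
```

View pics/w3.png

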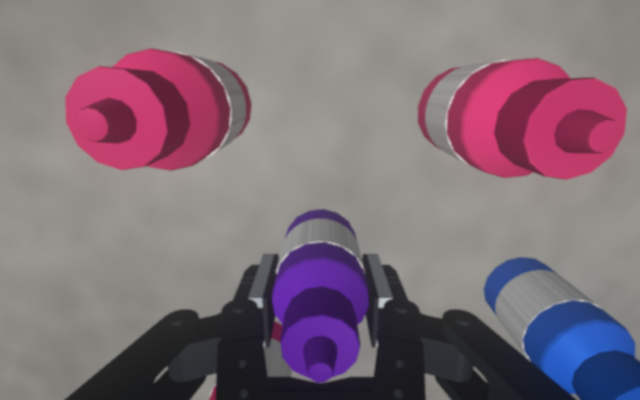

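```bash
python3 -m handwheel '[[[-1,0,0,0,0,0],[-3,0,0,0,0,0],[-6,0,0,0,0,0],[-10,0,0,0,0,0],[-13,0,0,0,0,0],[-15,0,0,0,0,0],[-16,0,0,0,0,0],[-16,0,0,0,0,0]]]'; python3 - <<'E'
from h import *
rel(.666,.036,.20,-65.65)
P=np.load('/tmp/side.npz')['P'];T=np.load('/tmp/top.npz')['P']
for n,p in dict(box=T[95,315],boxl=T[110,320],pens=T[120,434],wash=T[130,225]).items():print(n,p.round(3))
print(P[170,200].round(3))
Q=T.reshape(-1,3);m=(Q[:,2]>.03)&(Q[:,0]>.72)&(abs(Q[:,1])<.12);print(Q[m].min(0),Q[m].max(0))
E
```

```text
clock: 5.9
eef_pos: [0.4543, -0.2758, 0.2013]
orientation: [1.986, 0.431, -1.982]
wrist_force: [0.5, -0.9, -0.8]
finger_gap: 0.457
  alt -65.65 shift cm [  0.14 -19.55 -32.22] turn [ 0.2 -0.1 -0.1] n 0.0
  alt 114.35 shift cm [  0.14 -19.55 -32.22] turn [-1.798e+02  2.000e-01 -1.000e-01] n 180.0
 now [ 0.4543 -0.2758  0.2013] jaw -65.4 down [ 0.002 -0.001 -1.   ] t 5.9 q [ 0.07  0.55  0.68  1.84 -0.43  0.9  -0.2 ] F [ 0.5 -0.9 -0.8] gap 0.457
box [0.84  0.041 0.098]
boxl [0.813 0.025 0.048]
pens [ 0.759 -0.317  0.119]
wash [0.707 0.302 0.13 ]
[0.858 0.013 0.097]
[ 0.72137448 -0.02686406  0.03002498] [0.92106038 0.11136778 0.10670011]
```

```bash
python3 -m handwheel '[[[0,-0.6,-1,0,0,0],[0,-1.8,-3,0,0,0],[0,-3.6,-6,0,0,0],[0,-5.7,-9.5,0,0,0],[0,-7.8,-13,0,0,0],[0,-9.9,-16.5,0,0,0],[0,-12,-20,0,0,0],[0,-14.1,-23.5,0,0,0],[0,-16.2,-27,0,0,0],[0,-18,-30,0,0,0],[0,-19,-31.5,0,0,0],[0,-19.5,-32.2,0,0,0]]]'; python3 -m handwheel '[[[0,0,0,0,0,0],[0,0,0,0,0,0]]]';python3 - <<'E'
from loc import *
rel(.666,.036,.20,-65.65)
f,P,c,K=grab('wrist','w4');np.savez('/tmp/w4',f=f,P=P)
W,c,sz,ang=rack(P);print(len(W),c,sz,ang)
E
```

```text
clock: 7.1
eef_pos: [0.6656, 0.0402, 0.1973]
orientation: [1.979, 0.439, -1.986]
wrist_force: [-0.5, 0.1, -0.7]
finger_gap: 0.454
clock: 7.3
eef_pos: [0.6648, 0.0342, 0.1996]
orientation: [1.983, 0.429, -1.988]
wrist_force: [-0.4, -0.3, -0.8]
finger_gap: 0.454
  alt -65.65 shift cm [-0.04 -0.12 -0.19] turn [ 0.1  0.1 -0. ] n 0.0
  alt 114.35 shift cm [-0.04 -0.12 -0.19] turn [-179.9    0.     0.2] n 180.0
 now [0.6648 0.0342 0.1996] jaw -65.6 down [-0.002 -0.001 -1.   ] t 7.3 q [-0.44  0.76  0.67  1.44 -0.5   1.12 -0.82] F [-0.4 -0.3 -0.8] gap 0.454
1943 (673.386962890625, 34.678802490234375) (117.07974243164062, 64.10813903808594) 24.448762893676758
```

View pics/w4.png

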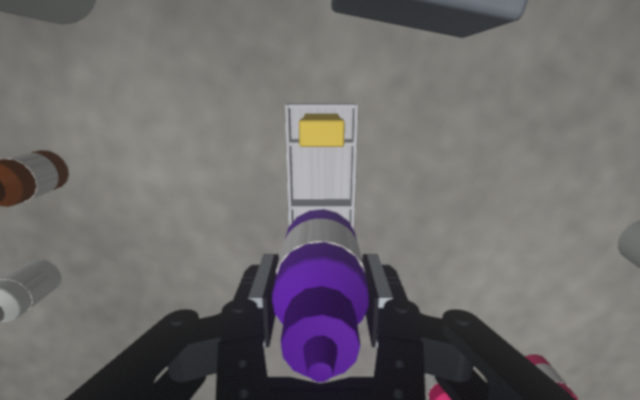

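```bash
python3 -m handwheel '[[[1,0,-0.2,0,0,0],[3,0,-0.2,0,0,0],[6,0,-0.2,0,0,0],[8.5,0,-0.2,0,0,0],[10.5,0,-0.2,0,0,0],[12,0,-0.2,0,0,0],[13,0,-0.2,0,0,0],[13.7,0,-0.2,0,0,0],[14.2,0,-0.2,0,0,0],[14.5,0,-0.2,0,0,0],[14.5,0,-0.2,0,0,0]]]'; python3 - <<'E'
from loc import *
rel(.667,.034,.0445,-65.65)
f,P,c,K=grab('wrist','w5')
W,c,sz,ang=rack(P);print(len(W),c,sz,ang)
E
```

```text
clock: 8.45
eef_pos: [0.6677, 0.0365, 0.0554]
orientation: [1.985, 0.432, -1.984]
wrist_force: [-0.1, 0.1, -1.1]
finger_gap: 0.455
  alt -65.65 shift cm [1.09 0.2  0.17] turn [ 0.2 -0.  -0. ] n 0.0
  alt 114.35 shift cm [1.09 0.2  0.17] turn [-179.8    0.    -0. ] n 180.0
 now [0.6677 0.0365 0.0554] jaw -65.4 down [ 0.  0. -1.] t 8.45 q [-0.39  0.92  0.58  1.55 -0.61  0.86 -0.73] F [-0.1  0.1 -1.1] gap 0.455
5519 (655.3819580078125, 26.66876983642578) (156.67796325683594, 64.35033416748047) 24.516801834106445
```

View pics/w5.png

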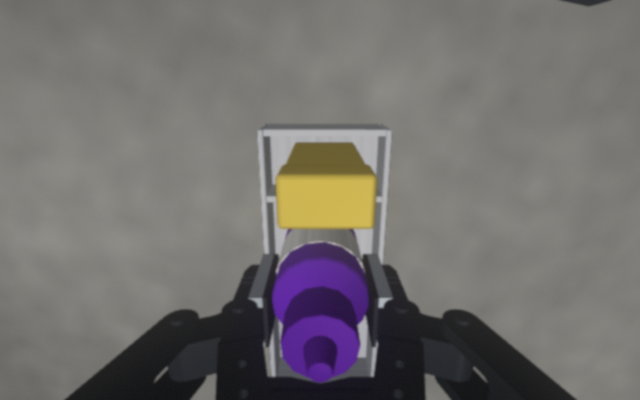

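```bash
python3 -m handwheel '[[[0.2,0.2,0.1,0,0,0],[0.5,0.2,0.1,0,0,0],[0.8,0.2,0.1,0,0,0],[1.0,0.2,0.1,0,0,0],[1.0,0.2,0.1,0,0,0]]]';  python3 - <<'E'
from loc import *
rel(.667,.034,.0445,-65.65)
E
```

```text
clock: 9.0
eef_pos: [0.6673, 0.0343, 0.0449]
orientation: [1.984, 0.432, -1.985]
wrist_force: [-0.7, 0.3, 0.1]
finger_gap: 0.457
  alt -65.65 shift cm [0.04 0.01 0.04] turn [0.2 0.  0. ] n 0.0
  alt 114.35 shift cm [0.04 0.01 0.04] turn [-179.8   -0.     0. ] n 180.0
 now [0.6673 0.0343 0.0449] jaw -65.4 down [-0.001  0.    -1.   ] t 9.0 q [-0.39  0.93  0.57  1.55 -0.62  0.84 -0.72] F [-0.7  0.3  0.1] gap 0.457
```

Force rose from −1.1 to about 0, so contact may be starting. I'll go down slightly and check.

```bash
python3 -m handwheel '[[[0.05,0,0,0,0,0],[0.05,0,0,0,0,0],[0.05,0,0,0,0,0]]]'; python3 -m handwheel '[[[0.05,0,0,0,0,0],[0.05,0,0,0,0,0],[0.05,0,0,0,0,0]]]'
```

```text
clock: 9.3
eef_pos: [0.6675, 0.0343, 0.0448]
orientation: [1.984, 0.432, -1.985]
wrist_force: [-0.8, -0.0, -0.2]
finger_gap: 0.457
clock: 9.6
eef_pos: [0.6676, 0.0342, 0.0447]
orientation: [1.985, 0.432, -1.984]
wrist_force: [-0.4, 0.2, 1.2]
finger_gap: 0.457
```

```bash
python3 -m handwheel '[[[0,0,0,0,0,0],[0,0,0,0,0,0],[0,0,0,0,0,0],[0,0,0,0,0,0],[0,0,0,0,0,0]]]' 0; python3 -m handwheel '[[[-0.5,0,0,0,0,0],[-1.5,0,0,0,0,0],[-4,0,0,0,0,0],[-8,0,0,0,0,0],[-12,0,0,0,0,0],[-15,0,0,0,0,0],[-16,0,0,0,0,0],[-16,0,0,0,0,0]]]';python3 - <<'E'
from loc import *
rel(.555,.284,.23,-65.65)
f,P,c,K=grab('wrist','w6')
f,P,c,K=grab('side','s6')
print(fit(P,np.array([.666,.035])))
E
```

```text
clock: 10.1
eef_pos: [0.6675, 0.0342, 0.0442]
orientation: [1.984, 0.432, -1.985]
wrist_force: [0.4, 0.5, 0.0]
finger_gap: 1.003
clock: 10.9
eef_pos: [0.6683, 0.0339, 0.2066]
orientation: [1.988, 0.431, -1.98]
wrist_force: [0.3, -1.3, -1.5]
finger_gap: 0.999
  alt -65.65 shift cm [ -2.38 -27.45  -0.1 ] turn [ 0.2 -0.2 -0.1] n 0.0
  alt 114.35 shift cm [ -2.38 -27.45  -0.1 ] turn [-1.798e+02  1.000e-01 -3.000e-01] n 180.0
 now [0.6683 0.0339 0.2066] jaw -65.4 down [ 0.004  0.    -1.   ] t 10.9 q [-0.43  0.76  0.68  1.42 -0.5   1.13 -0.82] F [ 0.3 -1.3 -1.5] gap 0.999
(array([0.66468164, 0.03606106]), 254, np.float64(0.00712244161663672), array([0.6604616 , 0.0438181 , 0.07272354]), 34)
```

View pics/s6.png

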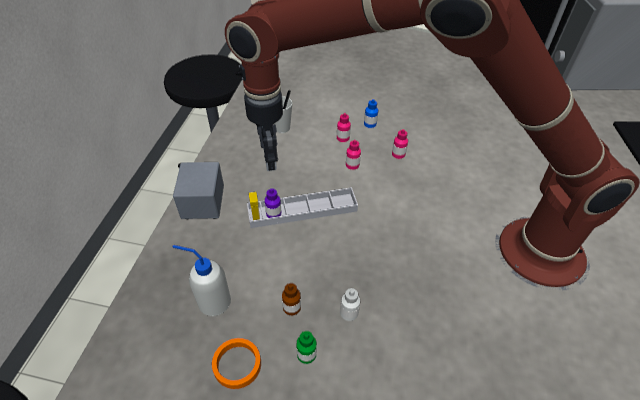

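```bash
python3 - <<'E'
from loc import *
for n in('side','top'):
    Q=np.load('/tmp/%s.npz'%n)['P'].reshape(-1,3)
    m=(Q[:,2]>.03)&(Q[:,2]<.10)&(np.hypot(Q[:,0]-.71,Q[:,1]-.29)<.07)
    W=Q[m];s=least_squares(lambda p:np.hypot(W[:,0]-p[0],W[:,1]-p[1])-.037,[.71,.29],loss='soft_l1',f_scale=.003);print(n,s.x,m.sum(),abs(s.fun).mean())
    m=(Q[:,2]>.15)&(np.hypot(Q[:,0]-.71,Q[:,1]-.29)<.12);print(Q[m].min(0),Q[m].max(0))
E
```

```text
side [0.7241737  0.30725147] 603 0.0006129220155143322
[0.70880291 0.29292736 0.15000253] [0.78442654 0.32383251 0.19276661]
top [0.72723499 0.30994219] 192 0.0006083443239942875
[0.70977539 0.29545201 0.15009014] [0.78512401 0.32442966 0.19408086]
```

```bash
python3 -m handwheel '[[[-1,-2,0,0,0,0],[-2,-6,0,0,0,0],[-2,-10,0,0,0,0],[-2,-14,0,0,0,0],[-2,-18,0,0,0,0],[-2,-22,0,0,0,0],[-2,-25,0,0,0,0],[-2,-27.4,-0.1,0,0,0],[-2,-27.4,-0.1,0,0,0],[-2,-27.4,-0.1,0,0,0]]]'; python3 - <<'E'
from loc import *
rel(.5542,.2847,.04,-65.65)
f,P,c,K=grab('wrist','w7')
for n,c0 in dict(brown=(.5542,.2847),white=(.429,.269),green=(.498,.381)).items():
    try:
        a=fit(P,np.array(c0));print(n,a[0].round(4),a[1],a[2].round(4))
    except Exception as e:print(n,e)
E
```

```text
clock: 12.0
eef_pos: [0.5536, 0.2837, 0.2224]
orientation: [1.98, 0.431, -1.987]
wrist_force: [-0.2, -0.3, 0.1]
finger_gap: 1.005
  alt -65.65 shift cm [18.24 -0.08 -0.16] turn [ 0.3  0.2 -0.1] n 0.0
  alt 114.35 shift cm [18.24 -0.08 -0.16] turn [-1.797e+02  1.000e-01  3.000e-01] n 180.0
 now [0.5536 0.2837 0.2224] jaw -65.4 down [-0.003 -0.002 -1.   ] t 12.0 q [-0.91  0.68  0.72  1.55 -0.48  1.1  -1.22] F [-0.2 -0.3  0.1] gap 1.005
brown [0.5554 0.2808] 322 0.0002
white [0.4303 0.2652] 747 0.0004
green [0.4993 0.3775] 654 0.0003
```

View pics/w7.png

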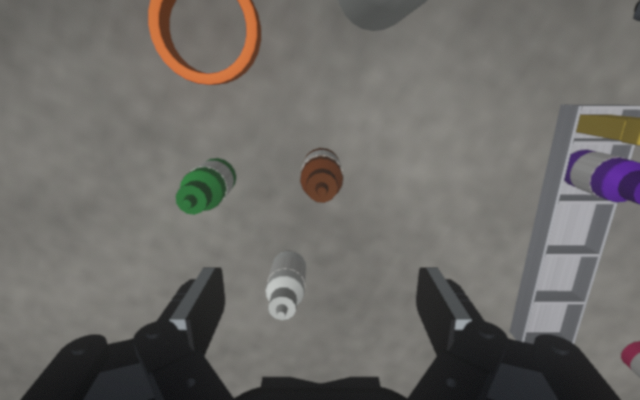

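```bash
python3 -m handwheel '[[[3,0,0,0,0,0],[6,0,0,0,0,0],[9,0,0,0,0,0],[12,0,0,0,0,0],[14,0,0,0,0,0],[15.5,0,0,0,0,0],[16.5,0,-0.1,0,0,0],[17.3,0,-0.1,0,0,0],[17.9,0,-0.1,0,0,0],[18.2,0,-0.1,0,0,0],[18.2,0,-0.1,0,0,0],[18.2,0,-0.1,0,0,0]]]'; python3 - <<'E'
from h import *
rel(.5545,.2837,.04,-65.65)
f,P,c,K=grab('wrist','w8')
E
```

```text
clock: 13.25
eef_pos: [0.5557, 0.2845, 0.0429]
orientation: [1.985, 0.432, -1.984]
wrist_force: [0.5, 0.2, 0.5]
finger_gap: 1.002
  alt -65.65 shift cm [0.29 0.02 0.14] turn [ 0.2 -0.1 -0. ] n 0.0
  alt 114.35 shift cm [0.29 0.02 0.14] turn [-1.798e+02  0.000e+00 -1.000e-01] n 180.0
 now [0.5557 0.2845 0.0429] jaw -65.4 down [ 0.001  0.    -1.   ] t 13.25 q [-0.83  0.89  0.57  1.69 -0.66  0.76 -1.08] F [0.5 0.2 0.5] gap 1.002
```

View pics/w8.png

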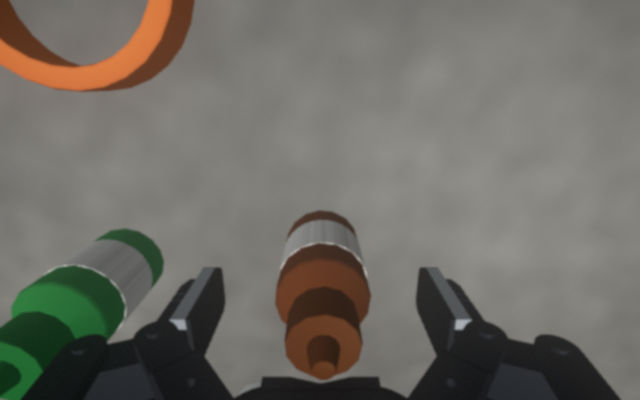

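```bash
python3 -m handwheel '[[[0.25,0,0.1,0,0,0],[0.25,0,0.1,0,0,0]]]'; python3 -m handwheel '[[[0,0,0,0,0,0],[0,0,0,0,0,0],[0,0,0,0,0,0],[0,0,0,0,0,0],[0,0,0,0,0,0],[0,0,0,0,0,0],[0,0,0,0,0,0],[0,0,0,0,0,0]]]' 255 30; python3 - <<'E'
from h import *
rel(.5545,.2837,.04,-65.65)
E
python3 -m handwheel '[[[-1,0,0,0,0,0],[-3,0,0,0,0,0],[-6,0,0,0,0,0],[-10,0,0,0,0,0],[-13,0,0,0,0,0],[-15,0,0,0,0,0],[-16,0,0,0,0,0],[-16,0,0,0,0,0],[-16,0,0,0,0,0]]]'; python3 - <<'E'
from h import *
f,P,c,K=grab('wrist','w9')
rel(.611,.0085,.20,-65.65)
E
```

```text
clock: 13.5
eef_pos: [0.5542, 0.2839, 0.0397]
orientation: [1.984, 0.432, -1.985]
wrist_force: [-0.5, 0.0, -0.4]
finger_gap: 1.004
clock: 14.3
eef_pos: [0.5548, 0.2838, 0.04]
orientation: [1.985, 0.432, -1.984]
wrist_force: [0.5, -0.5, 2.1]
finger_gap: 0.456
  alt -65.65 shift cm [ 0.   -0.    0.03] turn [ 0.2 -0.  -0. ] n 0.0
  alt 114.35 shift cm [ 0.   -0.    0.03] turn [-1.798e+02  0.000e+00 -1.000e-01] n 180.0
 now [0.5548 0.2838 0.04  ] jaw -65.4 down [ 0.001  0.    -1.   ] t 14.3 q [-0.83  0.89  0.57  1.7  -0.66  0.75 -1.08] F [ 0.5 -0.5  2.1] gap 0.456
clock: 15.2
eef_pos: [0.5536, 0.2839, 0.1987]
orientation: [1.982, 0.432, -1.987]
wrist_force: [0.2, -0.5, -1.5]
finger_gap: 0.458
  alt -65.65 shift cm [-0.17 27.44  6.21] turn [0.2 0.2 0. ] n 0.0
  alt 114.35 shift cm [-0.17 27.44  6.21] turn [-179.8   -0.     0.3] n 180.0
 now [0.5534 0.2838 0.1982] jaw -65.4 down [-0.003 -0.001 -1.   ] t 15.25 q [-0.91  0.71  0.71  1.58 -0.51  1.05 -1.2 ] F [ 0.8  0.5 -1.5] gap 0.454
```

View pics/w9.png

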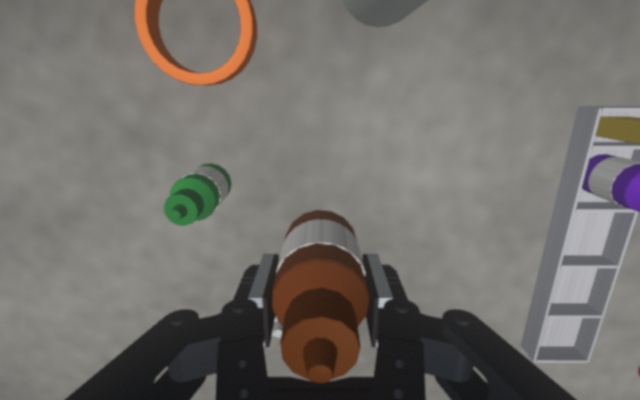

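```bash
python3 -m handwheel '[[[0,1,0.2,0,0,0],[0,3,0.7,0,0,0],[0,6,1.4,0,0,0],[0,9.5,2.2,0,0,0],[0,13,3,0,0,0],[0,16.5,3.8,0,0,0],[0,20,4.6,0,0,0],[0,23,5.3,0,0,0],[0,25.5,5.8,0,0,0],[0,27,6.1,0,0,0],[0,27.4,6.2,0,0,0],[0,27.4,6.2,0,0,0]]]';python3 -m handwheel '[[[0,0,0,0,0,0],[0,0,0,0,0,0]]]'; python3 - <<'E'
from loc import *
rel(.6114,.0089,.055,-65.65)
f,P,c,K=grab('wrist','w10')
W,c,sz,ang=rack(P);print(len(W),c,sz,ang); a=np.radians(ang);d=np.array([np.cos(a),np.sin(a)]);e=np.array(c)+d*max(sz)/2; print('bay1',e-65*d,'bay2',e-126*d)
print(fit(P,np.array([.667,.034])))
E
```

```text
clock: 16.45
eef_pos: [0.6118, 0.009, 0.1993]
orientation: [1.984, 0.432, -1.986]
wrist_force: [0.4, 0.3, -0.8]
finger_gap: 0.452
clock: 16.65
eef_pos: [0.6119, 0.0111, 0.1995]
orientation: [1.983, 0.436, -1.984]
wrist_force: [0.1, -0.3, -1.2]
finger_gap: 0.461
  alt -65.65 shift cm [14.45  0.2   0.14] turn [0.4 0.  0.1] n 0.0
  alt 114.35 shift cm [14.45  0.2   0.14] turn [-1.796e+02 -1.000e-01  0.000e+00] n 180.0
 now [0.6119 0.0111 0.1995] jaw -65.3 down [-0.001  0.001 -1.   ] t 16.65 q [-0.45  0.68  0.68  1.61 -0.48  1.03 -0.76] F [ 0.1 -0.3 -1.2] gap 0.461
3111 (646.5138549804688, 22.453414916992188) (176.31524658203125, 64.27577209472656) 24.423460006713867
bay1 [667.59920531  32.02856597] bay2 [612.05782465   6.80645198]
(array([0.66195343, 0.03520552]), 880, np.float64(0.011835984309501208), array([0.67780535, 0.03787976, 0.06968578]), 28)
```

View pics/w10.png

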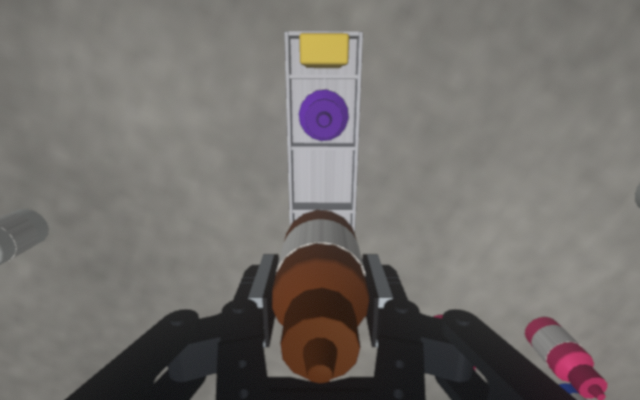

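```bash
python3 -m handwheel '[[[1,0.1,0.1,0,0,0],[3,0.2,0.1,0,0,0],[6,0.2,0.1,0,0,0],[8.5,0.2,0.1,0,0,0],[10.5,0.2,0.1,0,0,0],[12,0.2,0.1,0,0,0],[13,0.2,0.1,0,0,0],[13.7,0.2,0.1,0,0,0],[14.2,0.2,0.1,0,0,0],[14.4,0.2,0.1,0,0,0],[14.4,0.2,0.1,0,0,0]]]'; python3 - <<'E'
from loc import *
rel(.6114,.0089,.0442,-65.65)
f,P,c,K=grab('wrist','w11')
E
```

```text
clock: 17.8
eef_pos: [0.6122, 0.0066, 0.0561]
orientation: [1.985, 0.432, -1.984]
wrist_force: [0.1, -0.2, -1.1]
finger_gap: 0.457
  alt -65.65 shift cm [ 1.19 -0.24 -0.02] turn [ 0.2 -0.  -0. ] n 0.0
  alt 114.35 shift cm [ 1.19 -0.24 -0.02] turn [-179.8    0.    -0. ] n 180.0
 now [0.6122 0.0066 0.0561] jaw -65.4 down [ 0.001 -0.    -1.   ] t 17.8 q [-0.37  0.85  0.56  1.72 -0.62  0.75 -0.64] F [ 0.1 -0.2 -1.1] gap 0.457
```

View pics/w11.png

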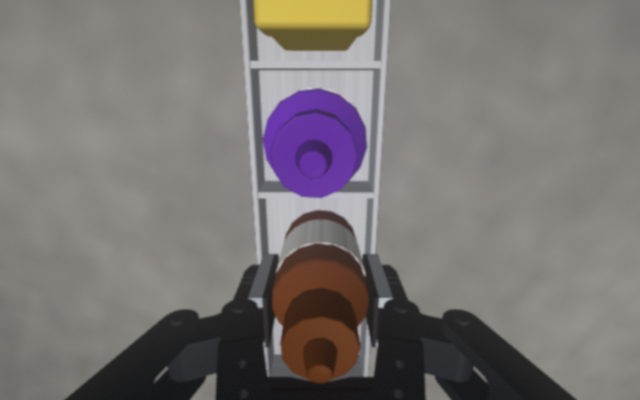

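```bash
python3 -m handwheel '[[[0.3,-0.1,0,0,0,0],[0.6,-0.1,0,0,0,0],[0.9,-0.1,0,0,0,0],[1.1,-0.1,0,0,0,0],[1.2,-0.1,0,0,0,0],[1.2,-0.1,0,0,0,0]]]';python3 -m handwheel '[[[0.02,0,0,0,0,0],[0.02,0,0,0,0,0]]]'
```

```text
clock: 18.45
eef_pos: [0.6114, 0.0076, 0.044]
orientation: [1.984, 0.432, -1.985]
wrist_force: [-1.3, 0.1, 3.0]
finger_gap: 0.456
clock: 18.65
eef_pos: [0.6114, 0.0076, 0.044]
orientation: [1.984, 0.432, -1.985]
wrist_force: [-2.0, 0.8, 3.9]
finger_gap: 0.46
```

```bash
python3 -m handwheel '[[[0,0,0,0,0,0],[0,0,0,0,0,0],[0,0,0,0,0,0],[0,0,0,0,0,0],[0,0,0,0,0,0]]]' 0; python3 -m handwheel '[[[-0.5,0,0,0,0,0],[-1.5,0,0,0,0,0],[-4,0,0,0,0,0],[-8,0,0,0,0,0],[-12,0,0,0,0,0],[-15,0,0,0,0,0],[-16,0,0,0,0,0],[-16,0,0,0,0,0]]]';python3 - <<'E'
from loc import *
rel(.4294,.2677,.20,-65.65)
f,P,c,K=grab('side','s12')
E
```

```text
clock: 19.15
eef_pos: [0.6116, 0.0076, 0.0435]
orientation: [1.984, 0.432, -1.985]
wrist_force: [-0.0, 0.6, 0.1]
finger_gap: 1.005
clock: 19.95
eef_pos: [0.6123, 0.0073, 0.2057]
orientation: [1.988, 0.431, -1.98]
wrist_force: [-0.4, -0.5, -0.1]
finger_gap: 1.0
  alt -65.65 shift cm [  0.5  -31.29   5.81] turn [ 0.2 -0.2 -0.1] n 0.0
  alt 114.35 shift cm [  0.5  -31.29   5.81] turn [-1.798e+02  1.000e-01 -3.000e-01] n 180.0
 now [0.6123 0.0073 0.2057] jaw -65.4 down [ 0.004  0.    -1.   ] t 19.95 q [-0.44  0.67  0.69  1.6  -0.48  1.04 -0.76] F [-0.4 -0.5 -0.1] gap 1.0
```

View pics/s12.png

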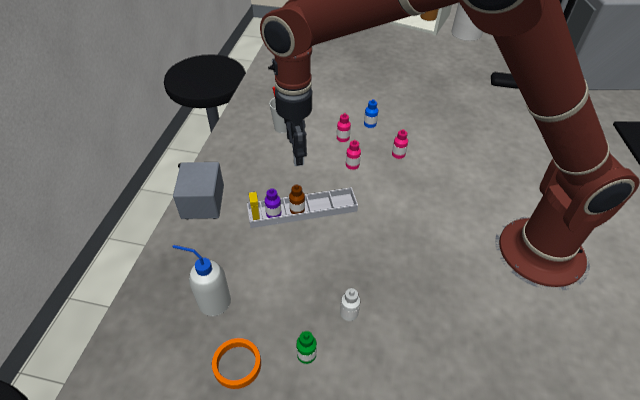

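Violet and brown stand in bays 1 and 2 at (272,203) and (297,200). White is next.

```bash
python3 -m handwheel '[[[0,-3,0.5,0,0,0],[0,-7,1.3,0,0,0],[0,-11,2,0,0,0],[0,-15,2.8,0,0,0],[0,-19,3.5,0,0,0],[0,-23,4.2,0,0,0],[0,-27,5,0,0,0],[0,-30,5.5,0,0,0],[0,-31.3,5.8,0,0,0],[0,-31.3,5.8,0,0,0],[0,-31.3,5.8,0,0,0]]]'; python3 - <<'E'
from loc import *
rel(.4294,.2677,.04,-65.65)
f,P,c,K=grab('wrist','w13')
a=fit(P,np.array([.4294,.268]));print(a)
E
```

```text
clock: 21.1
eef_pos: [0.4293, 0.2664, 0.2032]
orientation: [1.985, 0.428, -1.985]
wrist_force: [-0.6, 0.3, 0.2]
finger_gap: 0.997
  alt -65.65 shift cm [16.32 -0.15 -0.07] turn [ 0.1  0.  -0.1] n 0.0
  alt 114.35 shift cm [16.32 -0.15 -0.07] turn [-1.799e+02  2.000e-01  1.000e-01] n 180.0
 now [0.4293 0.2664 0.2032] jaw -65.6 down [ 0.    -0.002 -1.   ] t 21.1 q [-1.1   0.53  0.76  1.9  -0.46  0.89 -1.25] F [-0.6  0.3  0.2] gap 0.997
(array([0.43021359, 0.26521461]), 382, np.float64(0.00024320453538719507), array([0.44027044, 0.26932674, 0.07316369]), 112)
```

View pics/w13.png

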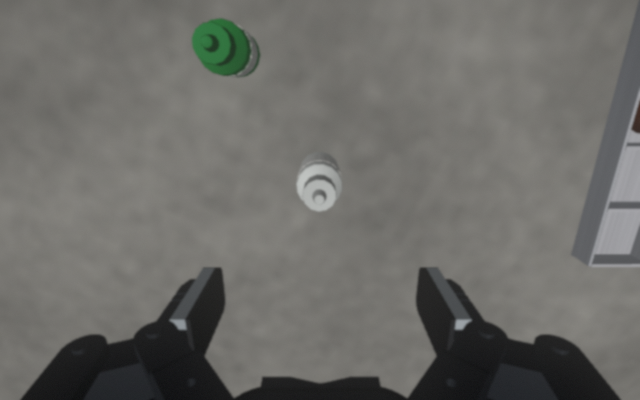

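White is centred at (319,185).

```bash
python3 -m handwheel '[[[3,0,0,0,0,0],[6,0,0,0,0,0],[9,0,0,0,0,0],[11,0,0,0,0,0],[12.5,0,0,0,0,0],[13.8,0,0,0,0,0],[14.8,0,0,0,0,0],[15.5,0,0,0,0,0],[16,0,0,0,0,0],[16.3,0,0,0,0,0],[16.3,0,0,0,0,0],[16.3,0,0,0,0,0]]]'; python3 - <<'E'
from h import *
rel(.4294,.2677,.04,-65.65)
f,P,c,K=grab('wrist','w14')
E
```

```text
clock: 22.35
eef_pos: [0.4289, 0.2683, 0.0409]
orientation: [1.985, 0.432, -1.984]
wrist_force: [0.3, 0.3, 0.3]
finger_gap: 0.994
  alt -65.65 shift cm [ 0.09  0.08 -0.02] turn [ 0.2 -0.   0. ] n 0.0
  alt 114.35 shift cm [ 0.09  0.08 -0.02] turn [-1.798e+02 -0.000e+00 -1.000e-01] n 180.0
 now [0.4289 0.2683 0.0409] jaw -65.4 down [ 0.001  0.    -1.   ] t 22.35 q [-0.93  0.76  0.51  2.03 -0.72  0.53 -1.04] F [0.3 0.3 0.3] gap 0.994
```

View pics/w14.png

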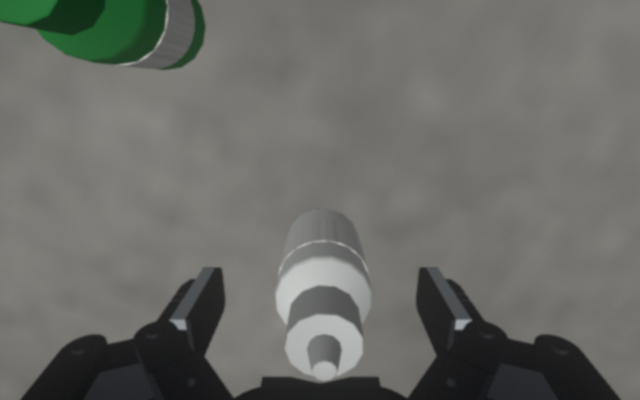

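```bash
python3 -m handwheel '[[[0.05,0.1,0,0,0,0],[0.05,0.1,0,0,0,0]]]'; python3 -m handwheel '[[[0,0,0,0,0,0],[0,0,0,0,0,0],[0,0,0,0,0,0],[0,0,0,0,0,0],[0,0,0,0,0,0],[0,0,0,0,0,0],[0,0,0,0,0,0],[0,0,0,0,0,0]]]' 255 30; python3 - <<'E'
from h import *
rel(.4294,.2677,.04,-65.65)
E
python3 -m handwheel '[[[-1,0,0,0,0,0],[-3,0,0,0,0,0],[-6,0,0,0,0,0],[-10,0,0,0,0,0],[-13,0,0,0,0,0],[-15,0,0,0,0,0],[-16,0,0,0,0,0],[-16,0,0,0,0,0],[-16,0,0,0,0,0]]]'; python3 - <<'E'
from h import *
f,P,c,K=grab('wrist','w15')
rel(.5558,-.0166,.20,-65.65)
E
```

```text
clock: 22.6
eef_pos: [0.4292, 0.2672, 0.0403]
orientation: [1.985, 0.432, -1.984]
wrist_force: [-0.3, 0.3, -0.2]
finger_gap: 0.998
clock: 23.4
eef_pos: [0.4292, 0.2672, 0.0403]
orientation: [1.985, 0.432, -1.984]
wrist_force: [-0.7, -0.0, 3.8]
finger_gap: 0.461
  alt -65.65 shift cm [ 0.03 -0.04 -0.03] turn [ 0.2 -0.   0. ] n 0.0
  alt 114.35 shift cm [ 0.03 -0.04 -0.03] turn [-179.8   -0.    -0. ] n 180.0
 now [0.4292 0.2672 0.0403] jaw -65.4 down [ 0.  0. -1.] t 23.4 q [-0.92  0.76  0.5   2.04 -0.72  0.53 -1.03] F [-0.7 -0.   3.8] gap 0.461
clock: 24.3
eef_pos: [0.4282, 0.2671, 0.1993]
orientation: [1.982, 0.432, -1.986]
wrist_force: [-0.5, -0.5, -1.4]
finger_gap: 0.456
  alt -65.65 shift cm [-0.1  31.11  0.18] turn [ 0.2  0.2 -0. ] n 0.0
  alt 114.35 shift cm [-0.1  31.11  0.18] turn [-179.8    0.     0.3] n 180.0
 now [0.4281 0.267  0.1989] jaw -65.4 down [-0.002 -0.001 -1.   ] t 24.35 q [-1.1   0.54  0.76  1.91 -0.47  0.88 -1.24] F [ 1.5  0.3 -0.9] gap 0.457
```

View pics/w15.png

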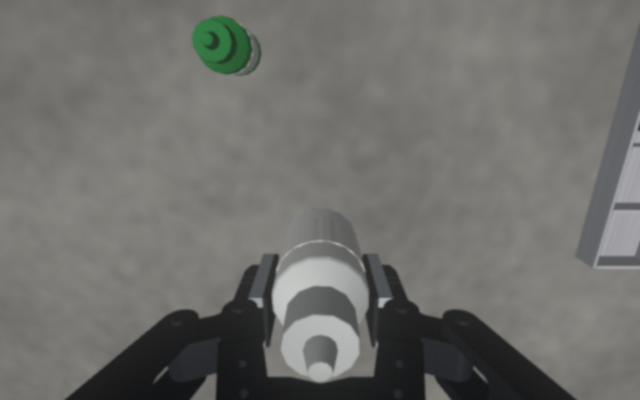

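```bash
python3 -m handwheel '[[[0,1,0,0,0,0],[0,3,0,0,0,0],[0,6,0,0,0,0],[0,9.5,0.1,0,0,0],[0,13,0.1,0,0,0],[0,16.5,0.1,0,0,0],[0,20,0.1,0,0,0],[0,23.5,0.2,0,0,0],[0,27,0.2,0,0,0],[0,29.5,0.2,0,0,0],[0,30.8,0.2,0,0,0],[0,31.1,0.2,0,0,0]]]';python3 -m handwheel '[[[0,0,0,0,0,0],[0,0,0,0,0,0]]]'; python3 - <<'E'
from loc import *
rel(.5558,-.0166,.055,-65.65)
f,P,c,K=grab('wrist','w16')
W,c,sz,ang=rack(P);print(len(W),c,sz,ang); a=np.radians(ang);d=np.array([np.cos(a),np.sin(a)]);e=np.array(c)+d*max(sz)/2; print('bay1',e-65*d,'bay3',e-187*d)
E
```

```text
clock: 25.55
eef_pos: [0.5564, -0.0188, 0.1995]
orientation: [1.985, 0.428, -1.988]
wrist_force: [0.2, -0.4, -0.8]
finger_gap: 0.455
clock: 25.75
eef_pos: [0.556, -0.0145, 0.1996]
orientation: [1.983, 0.436, -1.985]
wrist_force: [0.4, 1.2, -1.0]
finger_gap: 0.456
  alt -65.65 shift cm [14.46  0.21  0.09] turn [0.4 0.  0.1] n 0.0
  alt 114.35 shift cm [14.46  0.21  0.09] turn [-1.796e+02 -2.000e-01  1.000e-01] n 180.0
 now [ 0.556  -0.0145  0.1996] jaw -65.3 down [-0.002  0.001 -1.   ] t 25.75 q [-0.45  0.6   0.7   1.77 -0.47  0.95 -0.69] F [ 0.4  1.2 -1. ] gap 0.456
3145 (601.72021484375, 2.038909912109375) (199.55441284179688, 64.16395568847656) 24.51409339904785
bay1 [633.3625774   16.46856612] bay3 [522.35975028 -34.15131507]
```

View pics/w16.png

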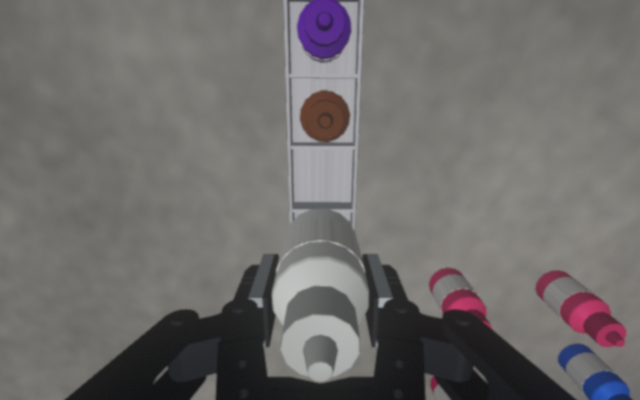

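```bash
python3 -m handwheel '[[[1,0.1,0.1,0,0,0],[3,0.1,0.1,0,0,0],[6,0.1,0.1,0,0,0],[8.5,0.1,0.1,0,0,0],[10.5,0.1,0.1,0,0,0],[12,0.1,0.1,0,0,0],[13,0.1,0.1,0,0,0],[13.7,0.1,0.1,0,0,0],[14.2,0.1,0.1,0,0,0],[14.4,0.1,0.1,0,0,0],[14.4,0.1,0.1,0,0,0]]]'; python3 - <<'E'
from loc import *
rel(.5558,-.0166,.0442,-65.65)
f,P,c,K=grab('wrist','w17')
E
```

```text
clock: 26.9
eef_pos: [0.5562, -0.0178, 0.0563]
orientation: [1.985, 0.432, -1.984]
wrist_force: [-0.2, 0.4, -0.1]
finger_gap: 0.457
  alt -65.65 shift cm [ 1.21 -0.13 -0.01] turn [ 0.2 -0.  -0. ] n 0.0
  alt 114.35 shift cm [ 1.21 -0.13 -0.01] turn [-179.8    0.    -0. ] n 180.0
 now [ 0.5562 -0.0178  0.0563] jaw -65.4 down [ 0. -0. -1.] t 26.9 q [-0.34  0.79  0.54  1.89 -0.65  0.65 -0.54] F [-0.2  0.4 -0.1] gap 0.457
```

View pics/w17.png

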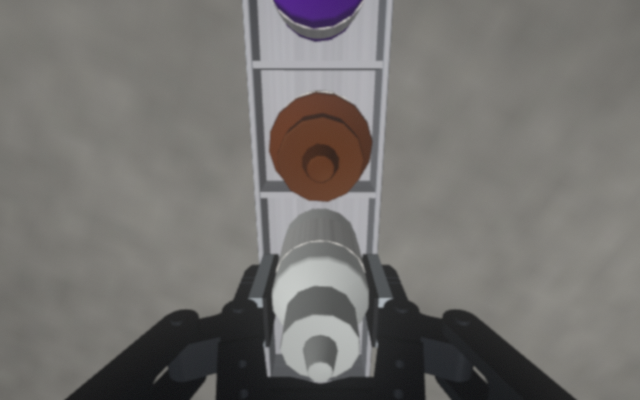

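```bash
python3 -m handwheel '[[[0.3,0,0,0,0,0],[0.6,0,0,0,0,0],[0.9,0,0,0,0,0],[1.1,0,0,0,0,0],[1.2,0,0,0,0,0],[1.2,0,0,0,0,0]]]';python3 -m handwheel '[[[0.02,0,0,0,0,0],[0.02,0,0,0,0,0]]]'
```

```text
clock: 27.55
eef_pos: [0.5559, -0.0178, 0.0443]
orientation: [1.984, 0.433, -1.985]
wrist_force: [-0.6, -0.3, 2.5]
finger_gap: 0.454
clock: 27.75
eef_pos: [0.5559, -0.0178, 0.0443]
orientation: [1.985, 0.432, -1.985]
wrist_force: [-2.3, 0.7, 5.2]
finger_gap: 0.456
```

```bash
python3 -m handwheel '[[[0,0,0,0,0,0],[0,0,0,0,0,0],[0,0,0,0,0,0],[0,0,0,0,0,0],[0,0,0,0,0,0]]]' 0; python3 -m handwheel '[[[-0.5,0,0,0,0,0],[-1.5,0,0,0,0,0],[-4,0,0,0,0,0],[-8,0,0,0,0,0],[-12,0,0,0,0,0],[-15,0,0,0,0,0],[-16,0,0,0,0,0],[-16,0,0,0,0,0]]]';python3 - <<'E'
from loc import *
rel(.5463,-.3073,.20,-65.65)
f,P,c,K=grab('side','s18')
E
```

```text
clock: 28.25
eef_pos: [0.5561, -0.0178, 0.0438]
orientation: [1.984, 0.432, -1.985]
wrist_force: [-0.2, 0.2, 0.1]
finger_gap: 1.002
clock: 29.05
eef_pos: [0.5568, -0.018, 0.2057]
orientation: [1.988, 0.431, -1.981]
wrist_force: [-0.2, -0.4, -1.2]
finger_gap: 0.999
  alt -65.65 shift cm [ 0.56 25.88 12.98] turn [ 0.2 -0.2 -0.1] n 0.0
  alt 114.35 shift cm [ 0.56 25.88 12.98] turn [-1.798e+02  1.000e-01 -3.000e-01] n 180.0
 now [ 0.5568 -0.018   0.2057] jaw -65.4 down [ 0.004  0.    -1.   ] t 29.05 q [-0.45  0.6   0.71  1.76 -0.47  0.96 -0.69] F [-0.2 -0.4 -1.2] gap 0.999
```

View pics/s18.png

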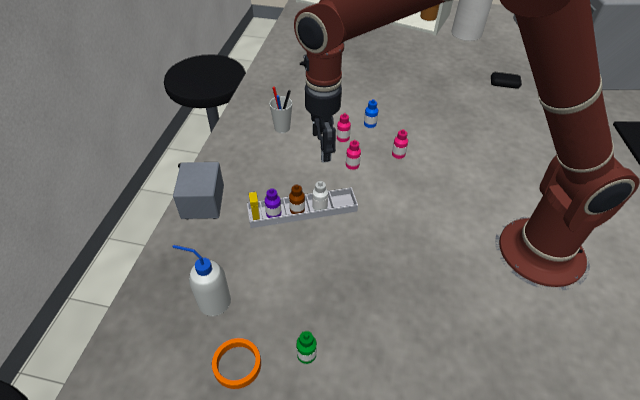

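Three bottles stand in their bays. Next is the pink bottle farthest from the base.

```bash
python3 -m handwheel '[[[0,2,1,0,0,0],[0,5,2.5,0,0,0],[0,8.5,4.3,0,0,0],[0,12,6,0,0,0],[0,15.5,7.8,0,0,0],[0,19,9.5,0,0,0],[0,22,11,0,0,0],[0,24.5,12.3,0,0,0],[0,25.9,13,0,0,0],[0,25.9,13,0,0,0],[0,25.9,13,0,0,0]]]'; python3 - <<'E'
from loc import *
rel(.5463,-.3073,.04,-65.65)
f,P,c,K=grab('wrist','w19')
a=fit(P,np.array([.5463,-.3073]));print(a)
E
```

```text
clock: 30.2
eef_pos: [0.5456, -0.3056, 0.2027]
orientation: [1.984, 0.436, -1.986]
wrist_force: [0.5, 0.9, -0.4]
finger_gap: 0.999
  alt -65.65 shift cm [16.27  0.24  0.  ] turn [0.3 0.  0.2] n 0.0
  alt 114.35 shift cm [16.27  0.24  0.  ] turn [-179.7   -0.3    0. ] n 180.0
 now [ 0.5456 -0.3056  0.2027] jaw -65.4 down [-0.002  0.003 -1.   ] t 30.2 q [ 0.1   0.69  0.66  1.56 -0.47  1.05 -0.25] F [ 0.5  0.9 -0.4] gap 0.999
(array([ 0.54745334, -0.30915952]), 382, np.float64(0.0002312288541138706), array([ 0.55742051, -0.30465   ,  0.07295956]), 116)
```

View pics/w19.png

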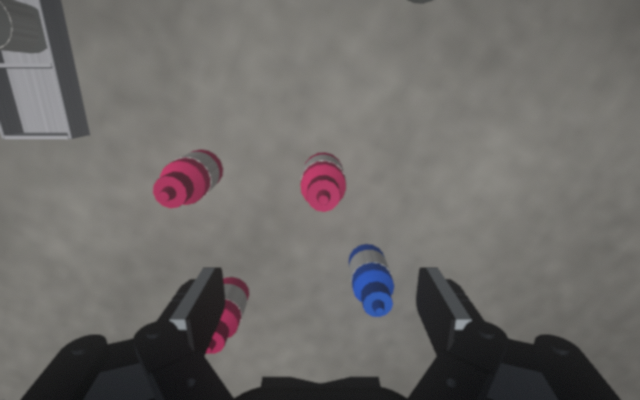

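```bash
python3 -m handwheel '[[[3,0.1,0,0,0,0],[6,0.1,0,0,0,0],[9,0.1,0,0,0,0],[11,0.1,0,0,0,0],[12.5,0.1,0,0,0,0],[13.8,0.1,0,0,0,0],[14.8,0.1,0,0,0,0],[15.5,0.1,0,0,0,0],[16,0.1,0,0,0,0],[16.3,0.1,0,0,0,0],[16.3,0.1,0,0,0,0],[16.3,0.1,0,0,0,0]]]'; python3 - <<'E'
from h import *
rel(.5463,-.3073,.04,-65.65)
f,P,c,K=grab('wrist','w20')
E
```

```text
clock: 31.45
eef_pos: [0.5461, -0.3086, 0.0414]
orientation: [1.985, 0.431, -1.984]
wrist_force: [0.2, 0.3, -0.3]
finger_gap: 1.002
  alt -65.65 shift cm [ 0.14 -0.11 -0.07] turn [ 0.2 -0.  -0. ] n 0.0
  alt 114.35 shift cm [ 0.14 -0.11 -0.07] turn [-1.798e+02  1.000e-01 -0.000e+00] n 180.0
 now [ 0.5461 -0.3086  0.0414] jaw -65.4 down [ 0.001 -0.001 -1.   ] t 31.45 q [ 0.18  0.88  0.53  1.68 -0.61  0.75 -0.13] F [ 0.2  0.3 -0.3] gap 1.002
```

View pics/w20.png

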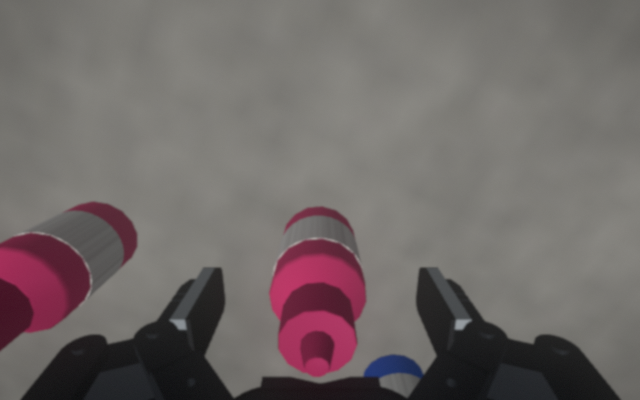

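Bay 4 works out to about (0.500, −0.042).

```bash
python3 -m handwheel '[[[0.1,-0.1,-0.1,0,0,0],[0.1,-0.1,-0.1,0,0,0]]]'; python3 -m handwheel '[[[0,0,0,0,0,0],[0,0,0,0,0,0],[0,0,0,0,0,0],[0,0,0,0,0,0],[0,0,0,0,0,0],[0,0,0,0,0,0],[0,0,0,0,0,0],[0,0,0,0,0,0]]]' 255 30; python3 - <<'E'
from h import *
rel(.5463,-.3073,.04,-65.65)
E
python3 -m handwheel '[[[-1,0,0,0,0,0],[-3,0,0,0,0,0],[-6,0,0,0,0,0],[-10,0,0,0,0,0],[-13,0,0,0,0,0],[-15,0,0,0,0,0],[-16,0,0,0,0,0],[-16,0,0,0,0,0],[-16,0,0,0,0,0]]]'; python3 - <<'E'
from h import *
f,P,c,K=grab('wrist','w21')
rel(.5003,-.0422,.20,-65.65)
E
```

```text
clock: 31.7
eef_pos: [0.5466, -0.3066, 0.04]
orientation: [1.985, 0.433, -1.984]
wrist_force: [0.4, 0.4, 0.7]
finger_gap: 1.008
clock: 32.5
eef_pos: [0.5465, -0.3072, 0.0402]
orientation: [1.985, 0.431, -1.984]
wrist_force: [0.4, -0.1, 2.5]
finger_gap: 0.455
  alt -65.65 shift cm [0.02 0.   0.02] turn [ 0.2 -0.  -0. ] n 0.0
  alt 114.35 shift cm [0.02 0.   0.02] turn [-179.8    0.    -0. ] n 180.0
 now [ 0.5465 -0.3072  0.0402] jaw -65.4 down [ 0. -0. -1.] t 32.5 q [ 0.17  0.88  0.53  1.69 -0.62  0.75 -0.13] F [ 0.4 -0.1  2.5] gap 0.455
clock: 33.4
eef_pos: [0.5459, -0.3062, 0.1988]
orientation: [1.984, 0.434, -1.987]
wrist_force: [0.6, 0.4, -0.2]
finger_gap: 0.458
  alt -65.65 shift cm [ -0.11 -25.89  -6.84] turn [0.2 0.1 0.2] n 0.0
  alt 114.35 shift cm [ -0.11 -25.89  -6.84] turn [-1.798e+02 -3.000e-01  1.000e-01] n 180.0
 now [ 0.5457 -0.3061  0.1983] jaw -65.4 down [-0.003  0.002 -1.   ] t 33.45 q [ 0.1   0.7   0.66  1.57 -0.47  1.05 -0.25] F [ 0.8 -0.1 -0.6] gap 0.457
```

View pics/w21.png

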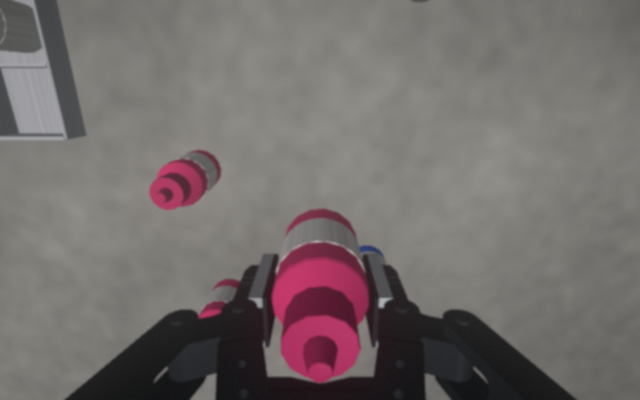

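```bash
python3 -m handwheel '[[[0,-1,-0.3,0,0,0],[0,-3,-0.8,0,0,0],[0,-6,-1.6,0,0,0],[0,-9,-2.4,0,0,0],[0,-12.5,-3.3,0,0,0],[0,-16,-4.2,0,0,0],[0,-19,-5,0,0,0],[0,-22,-5.8,0,0,0],[0,-24.5,-6.4,0,0,0],[0,-25.6,-6.7,0,0,0],[0,-25.9,-6.8,0,0,0],[0,-25.9,-6.8,0,0,0]]]';python3 -m handwheel '[[[0,0,0,0,0,0],[0,0,0,0,0,0]]]'; python3 - <<'E'
from loc import *
rel(.5003,-.0422,.055,-65.65)
f,P,c,K=grab('wrist','w22')
E
```

```text
clock: 34.65
eef_pos: [0.5006, -0.0436, 0.1998]
orientation: [1.984, 0.431, -1.985]
wrist_force: [0.2, -0.7, -1.1]
finger_gap: 0.459
clock: 34.85
eef_pos: [0.5007, -0.0447, 0.2]
orientation: [1.986, 0.429, -1.985]
wrist_force: [0.2, 0.1, -0.1]
finger_gap: 0.458
  alt -65.65 shift cm [14.5  -0.26 -0.07] turn [ 0.1  0.  -0.1] n 0.0
  alt 114.35 shift cm [14.5  -0.26 -0.07] turn [-1.799e+02  1.000e-01  0.000e+00] n 180.0
 now [ 0.5007 -0.0447  0.2   ] jaw -65.6 down [ 0.    -0.001 -1.   ] t 34.85 q [-0.44  0.53  0.73  1.91 -0.45  0.87 -0.62] F [ 0.2  0.1 -0.1] gap 0.458
```

View pics/w22.png

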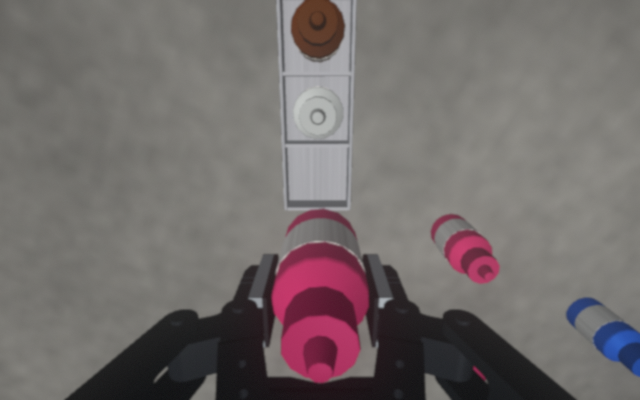

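```bash
python3 -m handwheel '[[[1,-0.15,0,0,0,0],[3,-0.15,0,0,0,0],[6,-0.15,0,0,0,0],[8.5,-0.15,0,0,0,0],[10.5,-0.15,0,0,0,0],[12,-0.15,0,0,0,0],[13,-0.15,0,0,0,0],[13.7,-0.15,0,0,0,0],[14.2,-0.15,0,0,0,0],[14.4,-0.15,0,0,0,0],[14.4,-0.15,0,0,0,0]]]'; python3 - <<'E'
from loc import *
rel(.5003,-.0422,.0442,-65.65)
f,P,c,K=grab('wrist','w23')
E
```

```text
clock: 36.0
eef_pos: [0.5002, -0.0418, 0.0561]
orientation: [1.985, 0.432, -1.984]
wrist_force: [0.3, -0.2, -1.0]
finger_gap: 0.459
  alt -65.65 shift cm [1.19 0.04 0.  ] turn [ 0.2 -0.  -0. ] n 0.0
  alt 114.35 shift cm [1.19 0.04 0.  ] turn [-179.8    0.    -0. ] n 180.0
 now [ 0.5002 -0.0418  0.0561] jaw -65.4 down [ 0. -0. -1.] t 36.0 q [-0.29  0.73  0.51  2.04 -0.68  0.54 -0.43] F [ 0.3 -0.2 -1. ] gap 0.459
```

View pics/w23.png

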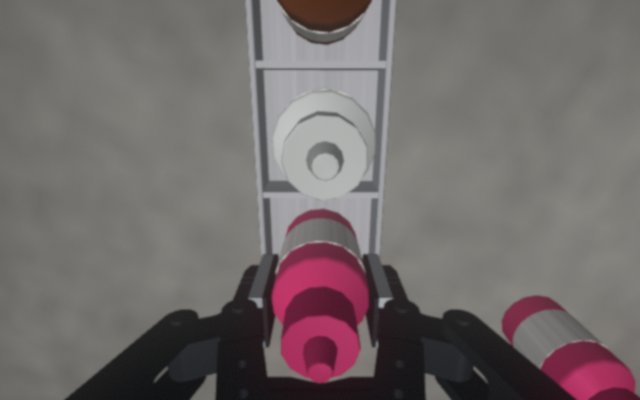

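```bash
python3 -m handwheel '[[[0.3,0.05,0,0,0,0],[0.6,0.05,0,0,0,0],[0.9,0.05,0,0,0,0],[1.1,0.05,0,0,0,0],[1.2,0.05,0,0,0,0],[1.2,0.05,0,0,0,0]]]';python3 -m handwheel '[[[0.02,0,0,0,0,0],[0.02,0,0,0,0,0]]]'
```

```text
clock: 36.65
eef_pos: [0.5, -0.0422, 0.0441]
orientation: [1.985, 0.432, -1.985]
wrist_force: [-0.8, 0.1, 2.2]
finger_gap: 0.459
clock: 36.85
eef_pos: [0.5, -0.0422, 0.044]
orientation: [1.985, 0.432, -1.985]
wrist_force: [-1.2, -0.1, 5.1]
finger_gap: 0.456
```

```bash
python3 -m handwheel '[[[0,0,0,0,0,0],[0,0,0,0,0,0],[0,0,0,0,0,0],[0,0,0,0,0,0],[0,0,0,0,0,0]]]' 0; python3 -m handwheel '[[[-0.5,0,0,0,0,0],[-1.5,0,0,0,0,0],[-4,0,0,0,0,0],[-8,0,0,0,0,0],[-12,0,0,0,0,0],[-15,0,0,0,0,0],[-18,0,0,0,0,0],[-20,0,0,0,0,0],[-20,0,0,0,0,0]]]';python3 - <<'E'
from loc import *
f,P,c,K=grab('side','s24');Q=P
f,P,c,K=grab('top','t24')
for n,c0 in dict(v=(.666,.035),b=(.6095,.0085),w=(.554,-.017),p=(.4985,-.042),green=(.498,.381),blue=(.4735,-.391),A=(.4975,-.195),C=(.3725,-.27)).items():
    q=Q.reshape(-1,3);q=q[np.isfinite(q[:,0])];m=(np.hypot(q[:,0]-c0[0],q[:,1]-c0[1])<.022)&(q[:,2]>.03)
    W=q[m];b=W[(W[:,2]<.055)];s=least_squares(lambda p:np.hypot(b[:,0]-p[0],b[:,1]-p[1])-.02,c0,loss='soft_l1',f_scale=.002)
    print(n,s.x.round(4),len(b),'top z',W[:,2].max().round(4),W[W[:,2]>.083].mean(0).round(4))
E
```

```text
clock: 37.35
eef_pos: [0.5002, -0.0423, 0.0436]
orientation: [1.984, 0.432, -1.985]
wrist_force: [-0.6, 0.1, -0.4]
finger_gap: 1.001
clock: 38.25
eef_pos: [0.5017, -0.0431, 0.2472]
orientation: [1.991, 0.43, -1.977]
wrist_force: [0.3, -0.0, -0.3]
finger_gap: 1.002
v [0.6656 0.0349] 99 top z 0.0981 [0.6647 0.0378 0.0872]
b [0.6092 0.0081] 102 top z 0.0985 [0.608  0.0116 0.088 ]
w [ 0.5547 -0.0168] 98 top z 0.5494 [ 0.5445 -0.016   0.3765]
p [ 0.4985 -0.0416] 90 top z 0.3494 [ 0.5024 -0.0368  0.181 ]
green [0.4968 0.3803] 112 top z 0.0953 [0.4967 0.383  0.0866]
blue [ 0.4733 -0.3923] 75 top z 0.094 [ 0.4719 -0.3884  0.087 ]
A [ 0.4971 -0.1956] 92 top z 0.0852 [ 0.4945 -0.1863  0.0844]
C [ 0.3725 -0.2713] 98 top z 0.0953 [ 0.3717 -0.2671  0.0866]
```

```bash
python3 - <<'E'
import cv2
cv2.imwrite('pics/c24.png',cv2.resize(cv2.imread('pics/s24.png')[80:260,210:430],(733,600),interpolation=2))
E
```

```text
(no output)
```

View pics/c24.png

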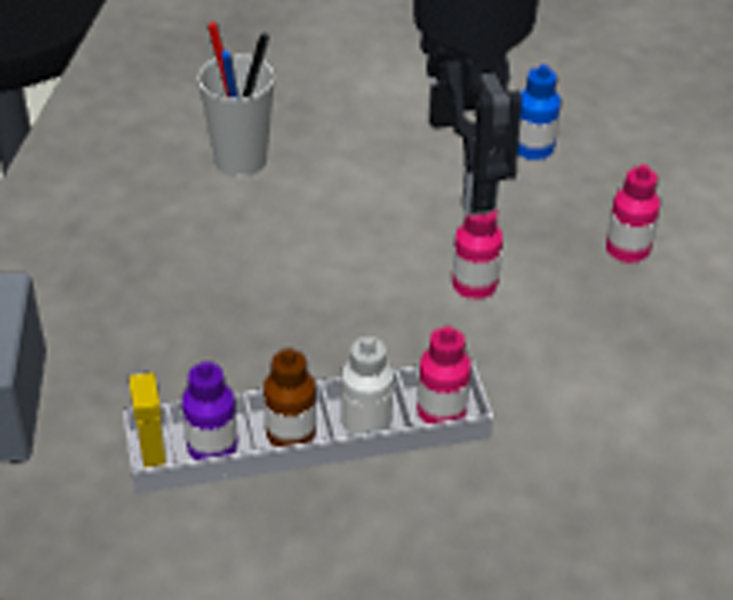

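View pics/t24.png

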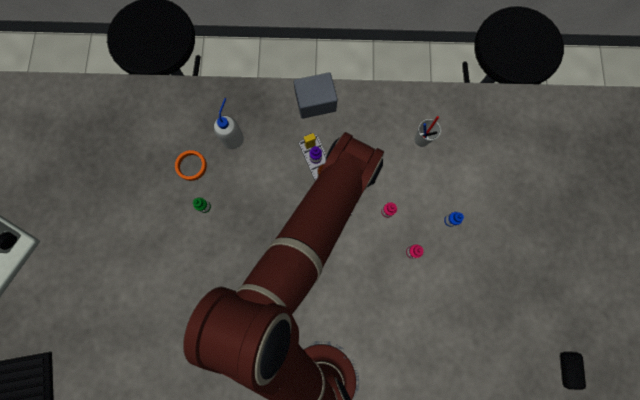

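All four bottles stand upright in order: mailer, violet (crop 210,410), brown (290,397), white (368,385) and pink (445,375). The blue, green and other bottles haven't moved, and the gripper is open and clear. Handing in.

```bash
python3 - <<'E'
from h import *
print(manip.close_job())
E
```

```text
the job is handed in; nothing more can be done
None
```

The rack is set up and the job is handed in, at about 38 s of the 104 s allowed. From the bay next to the yellow mailer the order is violet, brown, white, pink, and the pink is the one that started farthest from the base. I lowered each bottle until the wrist force showed it touching the bay floor, then let go.

**Bottles in the rack:** in the last side picture all four stand upright, roughly centred in their bays. The violet and brown bottle tops measured about 98 mm, close to the 96 mm expected on the bay floor. The arm got in the way of the same height check for white and pink, and of the top camera's view of bays 2 to 4. For those I relied on the side picture and, for white and brown, on earlier wrist pictures.

**Everything else:** blue, green and the two spare pink bottles measured within about 1 mm of where they started. The pen cup, wash bottle and tape roll look unmoved in the top picture.

**Disagreement:** the cameras differed from one another by up to about 5 mm, so I used an average. The bays leave about 9 mm on each side.

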